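# Hang the calibration target on its twin pegs and close the catch

### The job

Take the white dotted calibration plate out of its slotted holder and hang it on the target stand, both holes on the two pegs together, dots facing out and its back close to the board. Let go of it, then swing the stand's red catch all the way across the front of the plate so that it cannot slide off. Leave the other things on the bench where they are.

Things in the scene. Friction and masses are not known exactly. Their poses are not given: they have to be found in the camera images.
- plate: Camera calibration target, 0.2-0.45 kg: white flat plate 130 wide (own y) x 110 high (z) x 8 thick (x), black dots on its front, its own -x side. Two through holes near the top corners, a black grip tab on the top edge. Origin: middle of the bottom edge, mid thickness; z up. Starts upright and loose in the holder's slot, dots roughly toward the robot.
- tab_top (a point): Centre of the top of the plate's grip tab, 150 above the plate's origin. The tab is 36 wide (plate y), 12 thick (plate x) and rises 40 above the plate's top edge: pinch it across its thickness from above.
- hole_left (a point): Centre of the plate's hole on its own +y side, 12 mm across, mid thickness: y +45, z +80 from the plate's origin.
- hole_right (a point): The same for the hole on the plate's own -y side: y -45, z +80.
- holder: Grey slotted holder fixed on the bench, 50 deep (x) x 110 wide (y) x 32 high, with a slot 11 wide along its y, open at both ends and 20 deep (floor 12 above the bench), in which the plate stands. Origin: centre of the underside. Same heading as the plate at the start.
- stand: Target stand fixed on the bench. Origin: at bench height, in the plane of the backboard's front face, midway between the pegs; own -x is the front (roughly toward the robot). Aluminium backboard x 0 to 10, y -65 to 65, top at 129. Dark base plate 14 high, x -58 to 22, y -103 to 65. A 14 mm post for the catch at x -18, y -88, top at 115.
- peg_left (a point): On the axis of the stand's +y peg, 4 mm in front of the board (stand x -4, y +45, z 105): where the centre of hole_left belongs; hanging, the hole lies 2 mm lower. The level steel peg is 8 mm in diameter and sticks out 30 mm from the board toward the stand's -x, the last 8 mm tapered to 3.
- peg_right (a point): The same for the stand's -y peg (y -45) and hole_right. A hung plate's bottom edge is about 23 above the bench and its grip tab wholly above the board.
- catch (a joint): Angle of the red catch about its upright post, rad: 0 = closed, pointing to the stand's +y across the plate's front, at its stop; grows counter-clockwise seen from above; at 1.57 it points to the stand's -x; 2.1 is the end. Starts open at 1.6 to 1.95, beside the plate's way to the pegs. Stiff: stays where left; about 1 N at the knob moves it.
- catch_knob (a point): Centre of the top of the catch's knob, 52 mm from the pivot, 158 above the bench. The knob is 14 mm in diameter and 12 high, on a 10 mm stem that rises from the bar. Push it from the side.
- catch_pivot (a point): On the catch's pivot axis (stand x -18, y -88), at 127 above the bench, the top of the catch's bar. The bar is 10 wide and spans 115 to 127 above the bench: it passes above the pegs and, closed, lies 5 mm in front of a plate that is fully home; a plate not home blocks it.
- tape: Bystander: beige roll of masking tape lying flat, 70 across, 19 high. Leave it.
- post_holder: Bystander: black post holder on a slotted foot, 41x75x60. Leave it.
- lens_mount: Bystander: black lens mount, 42x50x50. Leave it.
- vial: Bystander: glass sample vial with black cap, 24 across, 56 high. Leave it.

How it is judged (in metres and radians):
On the way, in this order (a step that is already met when the one before it is completed fails the run):
1. the plate hangs upright on both pegs, dots out, back close to the board, and is let go, with the catch still open (distance between hole_left and peg_left below 0.008 m and distance between hole_right and peg_right below 0.008 m and angle between plate's own z axis and vertical below 0.09 rad and contact force between the fingers and plate below 0.3 N and value of joint catch above 0.6 rad), for 0.2 s.
2. the catch is swung all the way across the front of the plate (distance between hole_left and peg_left below 0.008 m and distance between hole_right and peg_right below 0.008 m and angle between plate's own z axis and vertical below 0.09 rad and contact force between the fingers and plate below 0.3 N and value of joint catch below 0.15 rad), for 0.2 s.
At the end, for the whole second after the job is handed in: The plate hangs at rest on both pegs, each hole's centre within 8 mm of its peg point, upright to 5 degrees, dots out, and the catch is within 0.15 rad of fully closed (all of step 2 and linear speed of plate below 0.02 m/s); the robot touches nothing.
It fails at once if the roll of masking tape is moved more than 25 mm (distance of tape from where it was at the start of the episode above 0.025 m).
It fails at once if the black post holder is moved more than 25 mm (distance of post_holder from where it was at the start of the episode above 0.025 m).
It fails at once if the lens mount is moved more than 25 mm (distance of lens_mount from where it was at the start of the episode above 0.025 m).
It fails at once if the sample vial is moved more than 25 mm (distance of vial from where it was at the start of the episode above 0.025 m).
It also fails if it takes over 69 s, if anything falls off the work surface, if the arm or the gripper's body presses on something with over 40 N, if the wrist force passes 120 N, or if a joint passes its speed limit or range.

### The arm

A 6-joint arm with a two-finger parallel gripper is mounted at the origin on the work surface; the furniture and walls round the work are solid. World frame = base frame: x ahead of the robot, y to its left, z up, the work surface at z = 0. Lengths are in m, angles in degrees, forces in N, time in s.
With the tool pointing down it reaches from about 0.375 to 0.75 m from the base axis. Payload 9 kg.
Tool frame: the origin (TCP) lies where the fingers leave the gripper's body, on its centre line; the fingertips stand 73 mm ahead of it and the grasp point (between the pads) lies 54 mm ahead of it (robot.tip_reach is the distance from the TCP to the fingertips, in m); z points along the fingers, y is the line along which they close (so a half turn about z gives the same grasp; the last joint's range is limited). The gripper opens to 85 mm and grips with 20 to 120 N. Pads are 22 mm wide; open, the fingers measure 114 mm over their backs; the gripper's body (76 mm by 85 mm) begins 54 mm behind the grasp point. The pads swing forward as they close: fully open they stand 13 mm farther back than shut.
Start: joints at [59.376, 5.964, 5.575, 89.605, 0, 77.527], TCP at [0.187, 0.57, 0.304] pointing down, gripper open.
Joint ranges: [-171.21, 171.21], [-48.23, 106.86], [-62.78, 66.21], [-105.2, 120.99], [-86.42, 89.51], [-180, 180]. Speed limits (degrees/s): [127.2, 127.2, 147.25, 180, 180, 180].

### API

Orientations are given as [roll, pitch, yaw] about the fixed x, y, z axes, in that order (R = Rz(yaw) Ry(pitch) Rx(roll)).
In Python, from plant import robot gives the robot as it stands. Calls block until the motion is done:
- robot.move_pose(position, orientation): joint-space move of the TCP to a pose.
- robot.line_to(position, vel=0.15, rotation=None, guard=None): straight line of the TCP; rotation=None keeps the orientation; vel is the mean speed in m/s. With guard (N) it stops when the force on the tool has changed by that much, and returns True; else False.
- robot.goto_joints(angles): joint-space move.
- robot.set_gripper(opening): finger opening in m; the grip force is fixed at half the most; returns when the fingers have stopped.
- robot.pause(seconds).
- robot.ik(position, orientation): joint angles nearest the present ones, or None.
- robot.observe(): the state.
- robot.grab_frame(name): name is "scene" or "side" or "wrist"; returns the picture (480x640x3 uint8, blue, green, red); there is no depth.
- robot.get_calibration(name): a dict with "vertical_fov" (degrees; the focal length in pixels is half the picture's height over the tangent of half this angle, whatever the lens; pixels are square), "cx", "cy" (the principal point, pixels), "rvec" (rotation vector, rad) and "tvec" (3), from world to camera coordinates, as OpenCV has them. Camera axes: x right, y down, z forward; pixel columns grow to the right and rows downward; lengths in m; the calibration is good to about 2 mm. The wrist camera is an equidistant fisheye: a pixel r from the principal point sees the ray r / f radians off the axis. A picture is of the moment at which its call begins: read the wrist's pose just before it. get_calibration takes no time and is no camera call; for the wrist camera it gives the pose at the moment of the call.
A pose or a line that the arm cannot do raises robot.IKError and nothing moves.
- robot.job_done(): hands the job in; it is judged then, once.
The state is a dict: "time": time; "q": joint angles; "qvel": joint speeds; "joint_torque": joint torques, N m; "tool_pos": TCP position; "tcp_rot": TCP orientation; "ft_force": force on the tool from outside, world axes, zero at the start; "torque": the same for the moment, N m; "gripper_width": finger opening in m; "gripper_force": force on a finger pad.
Only numpy, scipy, OpenCV 4.12 (cv2) and the standard library are available. Lean on these libraries where they do the work, as an engineer would, in place of code of your own. Each camera call takes 0.05 s, during which the arm holds its last target. There are 200 camera calls.

## Working session

There is one attempt and no reset: what is moved stays moved. The work goes in short steps, each a Python script; the robot and the scene stay as the last script left them, time stands still between calls to the robot, and variables do not carry over. Pictures are saved under pics/ and viewed, at most 12 in all, crops included, and the job is handed in when it is done.

```bash
mkdir -p pics; ls
python3 - <<'E'
from plant import robot
import cv2
for n in("scene","side","wrist"):
    cv2.imwrite(f"pics/{n}0.png",robot.grab_frame(n)); print(n,robot.get_calibration(n))
print(robot.observe())
E
```

```text
pics
scene {'vertical_fov': 46.622345757630484, 'cx': 322.26699641367105, 'cy': 242.55177595768174, 'rvec': array([ 2.32733642, -0.62757024,  0.24140078]), 'tvec': array([-0.50007456,  0.30368827,  0.93083122])}
side {'vertical_fov': 52.83700716055977, 'cx': 315.61697972634215, 'cy': 237.6348426169828, 'rvec': array([ 2.00741667,  0.93817058, -0.50808224]), 'tvec': array([-0.40249042, -0.15304105,  1.27545804])}
wrist {'vertical_fov': 65.70646984690485, 'cx': 315.6958849897116, 'cy': 246.18964411086986, 'rvec': array([-2.35649915, -1.70729288, -0.23460885]), 'tvec': array([-0.59943781, -0.0338008 ,  0.37937431])}
{'time': 0.15, 'q': array([5.93778165e+01, 5.99112103e+00, 5.54121750e+00, 8.96052051e+01,
       2.36782822e-04, 7.75261729e+01]), 'qvel': array([ 0.05017823, -0.09539518,  0.17526529,  0.05230099, -0.08105803,
       -0.09216277]), 'joint_torque': array([ 2.97613573e-03, -5.57354379e+01,  5.04007208e+01,  1.25113281e-02,
       -3.21049893e-04,  4.00092870e-05]), 'tool_pos': array([0.18679745, 0.57000982, 0.30333491]), 'tcp_rot': array([-1.79946243e+02, -1.21342929e-02,  1.61851638e+02]), 'ft_force': array([-0.22655329, -0.80002203,  0.45156171]), 'torque': array([ 0.01250975, -0.04600702, -0.04725313]), 'gripper_force': 0.0, 'gripper_width': 0.08559830893277598}
```

View pics/scene0.png

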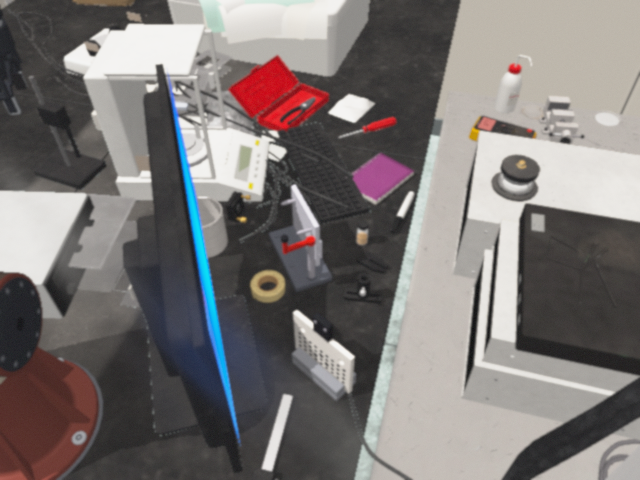

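View pics/side0.png

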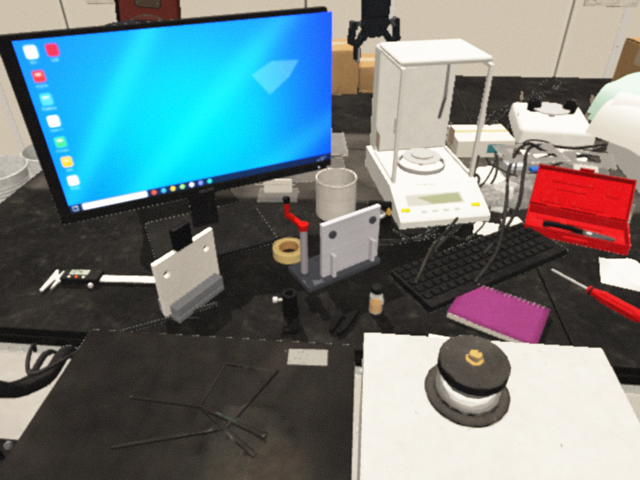

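The scene picture shows the stand around (300,240), its red knob at (285,242), and the plate in its holder around (323,350). The monitor stands between the robot base and these. The side picture shows the plate at (187,270) and the stand at (345,250). Next I'll take enlarged crops.

```bash
cat > h.py <<'E'
import numpy as np,cv2
from scipy.spatial.transform import Rotation as R
from plant import robot
def K(c): f=240/np.tan(np.radians(c["vertical_fov"]/2)); return np.array([[f,0,c["cx"]],[0,f,c["cy"]],[0,0,1]])
def proj(c,P,fish=False):
    P=np.atleast_2d(P).astype(float)
    if not fish: return cv2.projectPoints(P,c["rvec"],c["tvec"],K(c),None)[0][:,0]
    return cv2.fisheye.projectPoints(P[:,None],c["rvec"],c["tvec"],K(c),np.zeros(4))[0][:,0]
def unproj(c,uv,z):
    M=cv2.Rodrigues(c["rvec"])[0]; d=M.T@np.linalg.inv(K(c))@[uv[0],uv[1],1]; o=-M.T@c["tvec"]
    return o+d*(z-o[2])/d[2]
def local(x,y,yaw,P): # yaw rad
    P=np.atleast_2d(P); c,s=np.cos(yaw),np.sin(yaw)
    return np.c_[x+c*P[:,0]-s*P[:,1],y+s*P[:,0]+c*P[:,1],P[:,2]]
E
python3 - <<'E'
from h import *
def cr(im,x,y,w,h,s=4):
    c=cv2.resize(im[y:y+h,x:x+w],None,fx=s,fy=s,interpolation=cv2.INTER_CUBIC)
    for i in range(0,w,20): cv2.putText(c,str(x+i),(i*s,10),0,.35,(0,255,0)); cv2.line(c,(i*s,0),(i*s,4),(0,255,0))
    for i in range(0,h,20): cv2.putText(c,str(y+i),(0,i*s+4),0,.35,(0,255,0))
    o=np.zeros((480,c.shape[1],3),np.uint8);o[:c.shape[0]]=c;return o
a=cv2.imread("pics/scene0.png");b=cv2.imread("pics/side0.png")
cv2.imwrite("pics/c1.png",np.hstack([cr(a,260,180,80,115),cr(a,282,305,85,100)]))
cv2.imwrite("pics/c2.png",np.hstack([cr(b,145,215,90,110),cr(b,275,190,110,110)]))
c=robot.get_calibration("scene")
for n,uv in dict(plate=(323,390),stand=(300,280),tape=(268,290),vial=(361,243),mon_bot=(238,465),mount=(362,298)).items(): print(n,unproj(c,uv,0).round(3))
for n in("scene","side"):
    c=robot.get_calibration(n); print((-cv2.Rodrigues(c["rvec"])[0].T@c["tvec"]).round(3))
E
```

```text
plate [ 0.465 -0.198  0.   ]
stand [0.548 0.038 0.   ]
tape [0.48  0.048 0.   ]
vial [0.711 0.062 0.   ]
mon_bot [ 0.283 -0.243  0.   ]
mount [ 0.632 -0.064  0.   ]
[ 0.23  -0.605  0.889]
[ 1.138 -0.412  0.589]
```

View pics/c1.png

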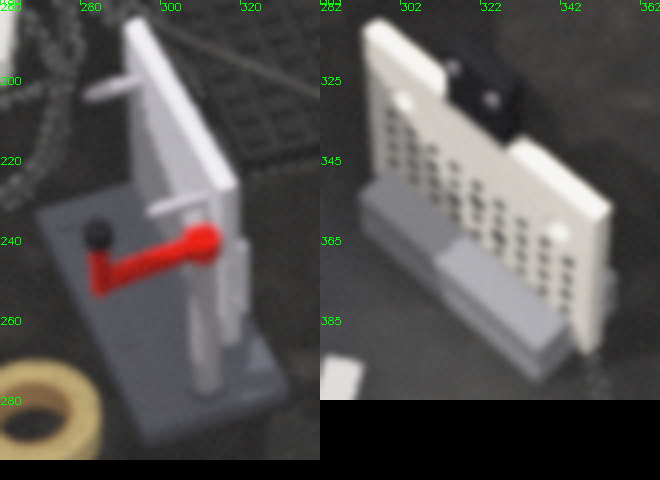

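View pics/c2.png

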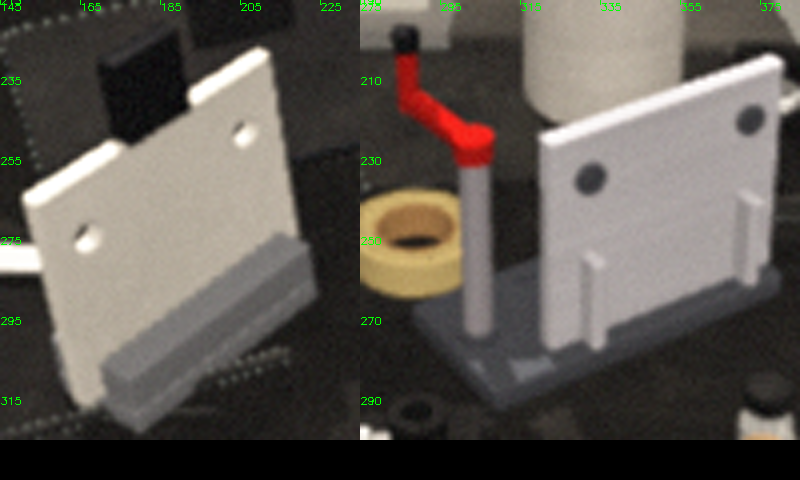

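View pics/wrist0.png

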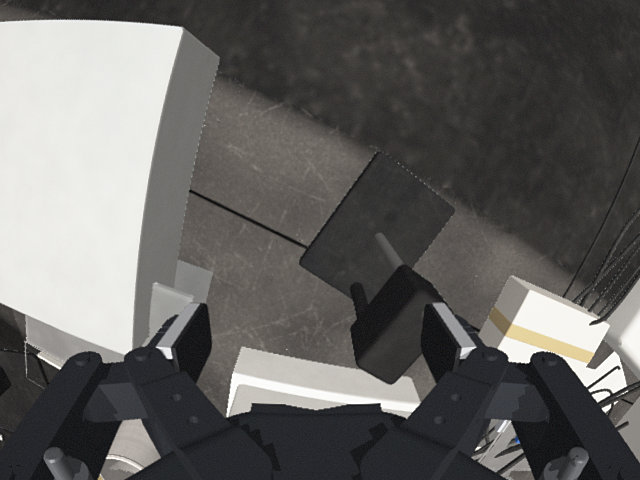

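The crops are readable. In the scene crop the holes are at (302.7,330.5) and (341.5,363.2), the peg tips at (281.8,204.2) and (298,233), and the knob at (284.5,238). In the side crop the holes are at (167,274.5) and (206,248.5), the board top ends at (320,225) and (380.5,206), and the knob at (286,198). The wrist picture shows only the bench on the far left, with no work items. Next is the pose fit.

```bash
cat > fit.py <<'E'
from h import *
from scipy.optimize import least_squares
S,D=robot.get_calibration("scene"),robot.get_calibration("side")
def fit(n,A,B,x0,dz):
    A,B=np.array(A,float),np.array(B,float)
    def f(p):
        r=[]
        for c,Q in((S,A),(D,B)):
            P=local(*p,Q[:,2:]/1000+[0,0,dz]); r.append(proj(c,P)-Q[:,:2])
        return np.vstack(r).ravel()
    s=least_squares(f,x0,loss="soft_l1"); print(n,s.x[:2].round(4),np.degrees(s.x[2]).round(2)); print(f(s.x).reshape(-1,2).round(1).tolist()); return s.x
st=fit("stand",[(291,187,0,65,129),(315.5,227,0,-65,129),(319.5,226,10,-65,129),(281.8,204.2,-30,45,105),(298,233,-30,-45,105),(269.5,233.2,-58,65,14),(332.5,278,22,-103,14),(310.7,239.5,-18,-88,127)],
[(320.2,225,10,-65,129),(380.5,206.2,10,65,129),(332.8,234.5,10,-45,105),(372.8,220,10,45,105),(303.5,223.7,-18,-88,127),(310,292,22,-103,0),(380,262.5,22,65,0)],[.55,.05,0],0)
pl=fit("plate",[(293,312.5,-4,65,110),(296.5,310,4,65,110),(351.5,360.5,-4,-65,110),(355,357,4,-65,110),(302.7,330.5,-4,45,80),(341.5,363.2,-4,-45,80),(337,400.5,-25,-55,-12),(292.5,353.7,-25,55,20)],
[(151.5,266.2,4,-65,110),(213,230.5,4,65,110),(167,274.5,4,-45,80),(206,248.5,4,45,80),(180,322.5,25,-55,-12),(224,288.7,25,55,-12)],[.47,-.19,0],.012)
def tri(a,b):
    s=least_squares(lambda p:np.r_[proj(S,p)[0]-a,proj(D,p)[0]-b],[.3,0,.3]); return s.x.round(3),s.fun.round(1)
print("knob",tri((284.5,238),(286,198)))
for a,b in(((238,465),(68,218)),((238,465),(5,40)),((160,65),(330,10)),((130,240),(5,40))): print("mon",tri(a,b))
k=tri((284.5,238),(286,198))[0]; c,s=np.cos(st[2]),np.sin(st[2]); d=(k[:2]-local(*st,[-.018,-.088,0])[0,:2]); d=np.array([c*d[0]+s*d[1],-s*d[0]+c*d[1]])
print("catch",d,np.arctan2(-d[0],d[1]))
E
python3 fit.py
```

```text
stand [0.5966 0.1089] -7.49
[[0.0, -2.0], [-0.6, -0.1], [0.3, -0.6], [-0.6, -0.6], [-1.1, -0.0], [-1.1, -1.4], [0.3, -2.1], [-0.1, -1.1], [1.5, 2.0], [0.0, 0.0], [-1.6, 0.4], [-1.6, 0.2], [-1.3, 0.8], [-1.9, 2.7], [0.0, 2.1]]
plate [ 0.4829 -0.1675] 16.09
[[0.4, 0.1], [0.4, -0.2], [-0.2, -0.9], [-0.4, -0.7], [-0.3, -0.9], [-0.1, -1.4], [-0.7, 0.4], [-1.5, -1.1], [0.8, 0.9], [-2.2, -1.1], [-1.4, 0.8], [-1.0, 0.2], [-0.7, 2.0], [-0.3, 1.0]]
knob (array([0.515, 0.028, 0.155]), array([-0.3, -0.9, -0.6,  0.8]))
mon (array([ 0.275, -0.291,  0.126]), array([-1.1, -1.7, -1.8,  1.9]))
mon (array([ 0.257, -0.358,  0.379]), array([-20.2, -34.6, -41.6,  44.8]))
mon (array([0.411, 0.221, 0.433]), array([-0. , -0.9, -0.5,  0.8]))
mon (array([ 0.249, -0.224,  0.481]), array([ 10.1,  31.5,  31.4, -41.9]))
catch [-0.05234963 -0.00283291] 1.624858759154527
```

```bash
cat > k.py <<'E'
from fit import *
print("bal",tri((197,75),(396,66)),tri((90,73),(371,47)))
rows=[]
for r in(.4,.5,.6,.7):
  for z in(.15,.25,.35,.45,.55):
    a=np.radians(0); 
    q=robot.ik([r,0,z],[180,0,0])
    if q is None: print("no",r,z); continue
    q=np.radians(q); rows.append((q[1],q[2],q[3],r,z))
rows=np.array(rows); print(np.degrees(rows[:,:3]).round(0)[:3])
q2,q3,q4,r,z=rows.T; t=q3-q2
# r = a sin q2 + b cos t + c sin-ish offsets; linear lsq incl. perpendicular offsets
A=np.c_[np.sin(q2),np.cos(t),-np.sin(t),np.cos(q2),np.ones(len(r))]
x,res,_,_=np.linalg.lstsq(A,r,rcond=None); print(x.round(4),np.abs(A@x-r).max())
A=np.c_[np.cos(q2),np.sin(t),np.cos(t),-np.sin(q2),np.ones(len(r))]
x,res,_,_=np.linalg.lstsq(A,z,rcond=None); print(x.round(4),np.abs(A@x-z).max())
for p in([.483,-.1675,.22],[.483,-.1675,.4],[.483,-.1675,.5],[.55,.1,.25],[.55,.1,.4],[.187,.57,.5],[.52,.1,.5]):
  for yaw in(-90+16,90+16):
    q=robot.ik(p,[180,0,yaw]); print(p,yaw,None if q is None else np.round(q,0))
E
python3 k.py
```

```text
stand [0.5966 0.1089] -7.49
[[0.0, -2.0], [-0.6, -0.1], [0.3, -0.6], [-0.6, -0.6], [-1.1, -0.0], [-1.1, -1.4], [0.3, -2.1], [-0.1, -1.1], [1.5, 2.0], [0.0, 0.0], [-1.6, 0.4], [-1.6, 0.2], [-1.3, 0.8], [-1.9, 2.7], [0.0, 2.1]]
plate [ 0.4829 -0.1675] 16.09
[[0.4, 0.1], [0.4, -0.2], [-0.2, -0.9], [-0.4, -0.7], [-0.3, -0.9], [-0.1, -1.4], [-0.7, 0.4], [-1.5, -1.1], [0.8, 0.9], [-2.2, -1.1], [-1.4, 0.8], [-1.0, 0.2], [-0.7, 2.0], [-0.3, 1.0]]
knob (array([0.515, 0.028, 0.155]), array([-0.3, -0.9, -0.6,  0.8]))
mon (array([ 0.275, -0.291,  0.126]), array([-1.1, -1.7, -1.8,  1.9]))
mon (array([ 0.257, -0.358,  0.379]), array([-20.2, -34.6, -41.6,  44.8]))
mon (array([0.411, 0.221, 0.433]), array([-0. , -0.9, -0.5,  0.8]))
mon (array([ 0.249, -0.224,  0.481]), array([ 10.1,  31.5,  31.4, -41.9]))
catch [-0.05234963 -0.00283291] 1.624858759154527
bal (array([0.495, 0.321, 0.335]), array([ 0.1,  1.1,  0.6, -1. ])) (array([0.323, 0.43 , 0.331]), array([ 0.2,  3.4,  2. , -3.5]))
no 0.7 0.55
[[-30. -42.  78.]
 [-31. -32.  89.]
 [-28. -20.  98.]]
[ 0.3267  0.5342  0.044  -0.0088  0.0404] 0.000842
[... 186 characters left out ...]
81.   0.  40.]
[0.483, -0.1675, 0.4] -74 [ -34.   -7.    3.  100.    0. -140.]
[0.483, -0.1675, 0.4] 106 [-34.  -7.   3. 100.   0.  40.]
[0.483, -0.1675, 0.5] -74 [ -34.   -1.   20.  111.    0. -140.]
[0.483, -0.1675, 0.5] 106 [-34.  -1.  20. 111.   0.  40.]
[0.55, 0.1, 0.25] -74 [  -3.   -1.   -8.   84.    0. -109.]
[0.55, 0.1, 0.25] 106 [-3. -1. -8. 84.  0. 71.]
[0.55, 0.1, 0.4] -74 [  -3.    1.   11.  100.    0. -109.]
[0.55, 0.1, 0.4] 106 [ -3.   1.  11. 100.   0.  71.]
[0.187, 0.57, 0.5] -74 [ 59.  16.  38. 112.   0. -47.]
[0.187, 0.57, 0.5] 106 [ 59.  16.  38. 112.   0. 133.]
[0.52, 0.1, 0.5] -74 [  -3.    2.   23.  111.    0. -109.]
[0.52, 0.1, 0.5] 106 [ -3.   2.  23. 111.   0.  71.]
```

```bash
sed -i 's/^def fit/import sys\ndef fit/' fit.py
python3 - <<'E'
from h import *
D=robot.get_calibration("side");M=cv2.Rodrigues(D["rvec"])[0];o=-M.T@D["tvec"]
n=np.array([-.512,.136]); n=np.array([.512,-.136])
for uv in((5,40),(330,10),(331,165),(68,218)):
    d=M.T@np.linalg.inv(K(D))@[*uv,1]; t=n@(np.array([.275,-.291])-o[:2])/(n@d[:2]); print((o+t*d).round(3))
robot.line_to([.187,.57,.5]); q=robot.observe()["q"].copy(); q[0]=-3;q[5]=71; robot.goto_joints(q)
print(robot.observe()["tool_pos"])
robot.line_to([.54,-.02,.45],rotation=[180,0,98])
c=robot.get_calibration("wrist"); print(robot.observe()["time"],(-cv2.Rodrigues(c["rvec"])[0].T@c["tvec"]).round(3))
im=robot.grab_frame("wrist"); cv2.imwrite("pics/w1.png",im); np.save("w1.npy",np.r_[c["rvec"],c["tvec"]])
E
```

```text
[ 0.276 -0.288  0.434]
[0.411 0.222 0.434]
[0.412 0.227 0.122]
[ 0.276 -0.287  0.129]
[0.59146765 0.09966024 0.49956244]
4.9 [0.529 0.049 0.521]
```

View pics/w1.png

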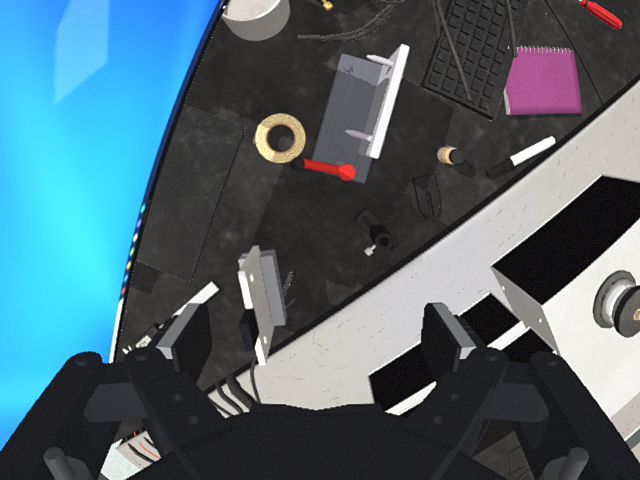

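The wrist picture shows the plate's top edge from about (257,250) to (265,355) with the tab near (248,330). The stand is at (370,110), the catch knob at (298,163) and its pivot at (346,172). Next I'll take close wrist views above the plate and the stand.

Run:
```python
from h import *
def look(p,yaw,n):
    robot.line_to(p,rotation=[180,0,yaw]); robot.pause(.3)
    c=robot.get_calibration("wrist"); im=robot.grab_frame("wrist"); cv2.imwrite(f"pics/{n}.png",im)
    np.save(n+".npy",np.r_[c["rvec"],c["tvec"]]); return im
a=look([.565,.04,.36],82.5,"ws")
robot.line_to([.52,-.1,.40])
b=look([.50,-.235,.36],106,"wp")
print(robot.observe()["time"])
s=look  # montage
cv2.imwrite("pics/m.png",np.hstack([cv2.resize(a[60:420,170:470],(400,480)),cv2.resize(b[60:420,170:470],(400,480))]))
```

```text
8.8083
```

View pics/m.png

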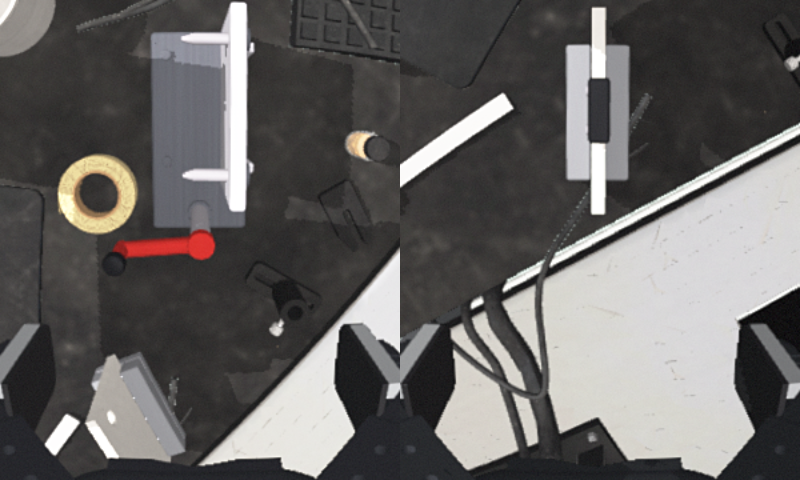

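The left crop shows the stand seen from above, with peg tips at full-frame (306.5,88.5) and (307.3,191.3), the pivot at (320.8,244.5) and the knob at (255.5,258.8). The right crop shows the plate top edge spanning rows 66–220 at columns 313–325, with the tab centre at (318.9,143.3).

```bash
cat > wf.py <<'E'
from h import *
from scipy.optimize import least_squares
def wfit(n,Q,x0,dz=0.):
    v=np.load(n+".npy"); c=dict(robot.get_calibration("wrist"),rvec=v[:3],tvec=v[3:]); Q=np.array(Q,float)
    f=lambda p:(proj(c,local(*p[:3],Q[:,2:]/1000+[0,0,dz]),True)-Q[:,:2]).ravel()
    s=least_squares(f,x0,loss="soft_l1",f_scale=.7); print(n,s.x[:2].round(4),np.degrees(s.x[2]).round(2)); print(f(s.x).reshape(-1,2).round(1).tolist()); return s.x
if __name__=="__main__":
    wfit("ws",[(342.5,62.2,0,65,129),(341.8,218.2,0,-65,129),(353.8,218.2,10,-65,129),(355.3,62.2,10,65,129),(306.5,88.5,-30,45,105),(307.3,191.3,-30,-45,105),(320.8,244.5,-18,-88,127)],[.597,.109,-.13])
    wfit("wp",[(314,66,-4,65,110),(324.5,66,4,65,110),(313.3,220.5,-4,-65,110),(324.5,220.5,4,-65,110),(311,119.2,-6,18,150),(326.8,119.2,6,18,150),(326.8,167.3,6,-18,150),(311,167.3,-6,-18,150)],[.483,-.1675,.28],.012)
E
python3 wf.py
```

```text
ws [0.595  0.1089] -7.41
[[0.4, -0.9], [0.4, 0.4], [0.4, 0.4], [-0.0, -0.5], [-0.3, 0.6], [-0.7, -0.3], [-0.3, 0.2]]
wp [ 0.482  -0.1669] 15.83
[[0.1, 0.2], [-0.6, 0.2], [0.4, -0.1], [-1.4, -0.1], [-0.2, -0.9], [0.9, -0.9], [0.6, 0.7], [-0.3, 0.7]]
```

Run:
```python
from h import *
robot.set_gripper(.05)
robot.line_to([.482,-.1669,.28],rotation=[180,0,105.8])
print(robot.line_to([.482,-.1669,.199],vel=.06,guard=8))
robot.pause(.2); o=robot.observe();print(o["tool_pos"],o["ft_force"])
robot.set_gripper(0); o=robot.observe();print(o["gripper_width"],o["gripper_force"],o["ft_force"],o["tool_pos"])
print(robot.line_to([.482,-.1669,.375],vel=.08,guard=25)); print(robot.observe()["ft_force"],robot.observe()["gripper_width"])
p=local(.595,.1089,np.radians(-7.41),[-.06,0,.375])[0]
robot.line_to(p,rotation=[180,0,82.6],vel=.15)
robot.line_to([*p[:2],.25],vel=.15); robot.pause(.3); o=robot.observe(); print(o["time"],o["tool_pos"],o["tcp_rot"])
a=robot.grab_frame("scene");b=robot.grab_frame("side");cv2.imwrite("pics/s2.png",a);cv2.imwrite("pics/d2.png",b)
g=lambda im,x,y,w,h:cv2.resize(im[y:y+h,x:x+w],(400,480),interpolation=cv2.INTER_CUBIC)
cv2.imwrite("pics/m2.png",np.hstack([g(a,240,130,120,144),g(b,270,140,120,144)]))
```

```text
False
[ 0.48209181 -0.16696889  0.19922762] [-0.64938794  0.34624213 -0.12822026]
0.011563684697896062 58.945173025131226 [ 0.58625848 -0.60275796  1.32758452] [ 0.48211627 -0.16696578  0.19915688]
False
[ 0.6449233   1.25680664 -2.61093687] 0.011138576842305735
17.9417 [0.53575756 0.11662214 0.25056431] [ 1.79950739e+02 -5.72043468e-03  8.25972677e+01]
```

View pics/m2.png

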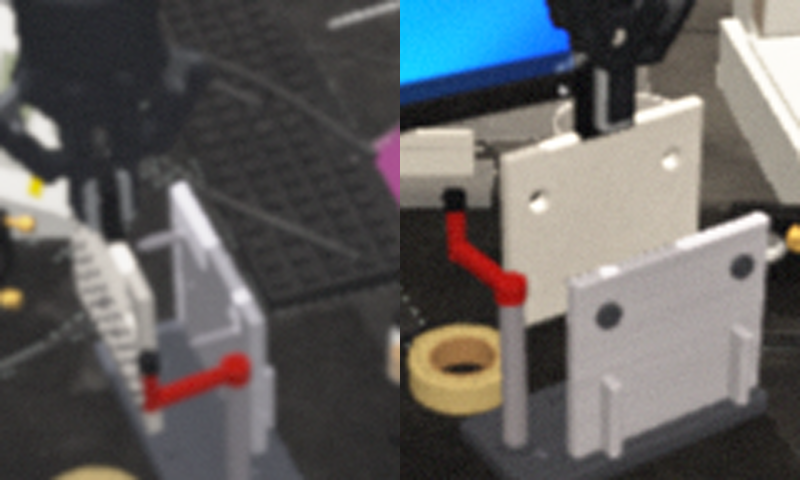

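The side crop shows the plate held level in front of the stand. Its holes are at (312.3,200.3) and (351.3,187.4) and the peg backs at (332.7,234.5) and (372.9,219.8). I'll compare these with the prediction.

Run:
```python
from h import *
D=robot.get_calibration("side"); y=np.radians(-7.41)
o=robot.observe()["tool_pos"]
p=proj(D,local(o[0],o[1],y,np.array([[4,-45,80],[4,45,80],[4,-65,110],[4,65,110]])/1e3+[0,0,o[2]-.187]))
print("plate meas-pred",(np.array([(312.3,200.3),(351.3,187.4),(300.6,185.6),(360.6,170)])-p).round(1).tolist())
p=proj(D,local(.595,.1089,y,np.array([[10,-45,105],[10,45,105],[10,-65,129],[10,65,129]])/1e3))
print("stand",(np.array([(332.7,234.5),(372.9,219.8),(320.2,225),(380.5,206.2)])-p).round(1).tolist())
print((local(0,0,y,[[0,.001,0]])@np.eye(3)), proj(D,local(.595,.1089,y,[[0,0,.1],[0,.01,.1],[0,0,.11]])))
```

```text
plate meas-pred [[1.3, -0.3], [0.6, -0.3], [-0.6, -3.5], [0.8, -1.1]]
stand [[2.1, -0.0], [2.3, -0.1], [-1.0, -1.6], [0.6, 0.3]]
[[0.00012897 0.00099165 0.        ]] [[347.82451756 226.83361985]
 [352.21308443 225.23520865]
 [347.97486841 222.28083588]]
```

```bash
cat > ins.py <<'E'
from h import *
yaw=np.radians(-7.41); dy=.001
W=lambda x,z,y=0: local(.595,.1089,yaw,[x,dy+y,z])[0]
def L(): # stand-frame TCP + force
    o=robot.observe(); c,s=np.cos(yaw),np.sin(yaw); f=lambda v:np.r_[c*v[0]+s*v[1],-s*v[0]+c*v[1],v[2]]
    return (f(o["tool_pos"]-[.595,.1089,0])*1e3).round(1),f(o["ft_force"]).round(1),o["torque"].round(2)
E
python3 - <<'E'
from ins import *
robot.line_to(W(-.06,.212),vel=.1); robot.pause(.2); print(L())
for x in(-.040,-.032,-.024,-.014,-.0035):
    h=robot.line_to(W(x,.212),vel=.03,guard=8); robot.pause(.1); print(x,h,*L())
    if h: break
print(robot.observe()["time"])
a=robot.grab_frame("scene");b=robot.grab_frame("side");
g=lambda im,x,y,w,h:cv2.resize(im[y:y+h,x:x+w],(400,480),interpolation=cv2.INTER_CUBIC)
cv2.imwrite("pics/m3.png",np.hstack([g(a,240,150,120,144),g(b,270,160,120,144)]))
E
```

```text
(array([-59.6,   1. , 212.9]), array([-0.4,  0.5, -1.4]), array([ 0.03,  0.  , -0.02]))
-0.04 False [-40.1   1.  212. ] [ 0.2  0.5 -2.2] [-0.04  0.05 -0.02]
-0.032 False [-32.    1.  211.9] [ 0.   1.2 -2.2] [ 0.01 -0.03 -0.05]
-0.024 False [-24.    1.  211.9] [-0.4 -0.1 -3.2] [-0.   -0.02  0.02]
-0.014 False [-14.1   1.  211.9] [-0.5 -0.5 -3. ] [-0.03  0.    0.02]
-0.0035 False [ -3.5   1.  211.9] [ 1.   0.5 -3.4] [-0.01  0.08  0.  ]
21.9083
```

Run:
```python
from ins import *
h=robot.line_to(W(.004,.212),vel=.015,guard=5); print(h,*L())
x=L()[0][0]/1e3-.0005
h=robot.line_to(W(x,.207),vel=.01,guard=4); print(h,*L())
robot.set_gripper(.03); robot.pause(.2); print(*L())
a=robot.grab_frame("scene");b=robot.grab_frame("side"); print(robot.observe()["time"])
g=lambda im,x,y,w,h:cv2.resize(im[y:y+h,x:x+w],(400,480),interpolation=cv2.INTER_CUBIC)
cv2.imwrite("pics/m4.png",np.hstack([g(a,250,150,100,120),g(b,280,170,110,132)]))
```

```text
True [ -3.1   1.  211.1] [-1.  -0.  -2.7] [-0.03 -0.   -0.  ]
True [ -3.4   1.  210. ] [-0.6  0.2  5.7] [ 0.02 -0.03  0.  ]
[ -4.    0.9 209. ] [-0.2  0.   0.3] [ 0.04 -0.04  0.04]
23.0917
```

View pics/m4.png

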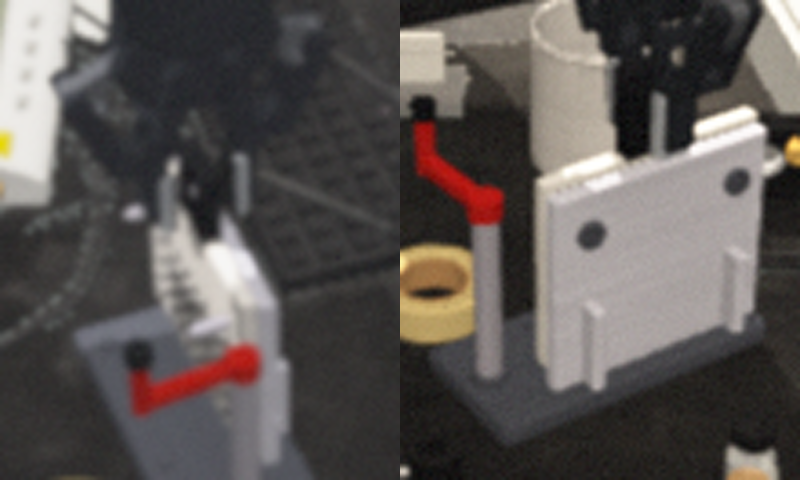

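The plate hangs on both pegs: the peg pokes through at crop (210,325), and the plate is level behind the board in the side crop. I'll retreat and swing the catch.

Run:
```python
from ins import *
import ins; ins.dy=0
p=L()[0]/1e3
robot.line_to(W(p[0],.30,p[1]),vel=.1); robot.pause(.3); robot.set_gripper(0)
def tgt(t,off,z):
    q=np.array([-.018-.052*np.sin(t),-.088+.052*np.cos(t)])-off*np.array([np.cos(t),np.sin(t)])
    return dict(position=W(q[0],z,q[1]),rotation=[180,0,82.6+np.degrees(t)-90])
go=lambda t,off,z,v,**k:(lambda d:robot.line_to(d["position"],vel=v,rotation=d["rotation"],**k))(tgt(t,off,z))
go(1.62,.040,.30,.15); go(1.62,.040,.216,.1,guard=6)
for t in np.r_[1.62,np.arange(1.5,-.01,-.125)]:
    h=go(t,.0175,.216,.06,guard=12); print(round(t,2),h,L()[:2])
    if h: break
h=go(-.04,.017,.216,.02,guard=8); print("end",h,*L(),robot.observe()["time"])
im=[robot.grab_frame(n) for n in("scene","side")]
g=lambda im,x,y,w,h:cv2.resize(im[y:y+h,x:x+w],(400,480),interpolation=cv2.INTER_CUBIC)
cv2.imwrite("pics/m5.png",np.hstack([g(im[0],250,150,100,120),g(im[1],280,170,110,132)]))
```

```text
1.62 False (array([ -69.1, -107.6,  216. ]), array([-0.2, -1.3,  0.4]))
1.5 False (array([ -71.1, -101.9,  216. ]), array([0.4, 0.7, 0.5]))
1.38 False (array([-72.4, -95.2, 216. ]), array([ 0.2,  0.1, -0.6]))
1.25 False (array([-72.8, -88.4, 216. ]), array([0.1, 0.9, 0.3]))
1.12 False (array([-72.4, -81.5, 216. ]), array([ 0.2, -0.8,  0.5]))
1.0 False (array([-71.2, -74.8, 216. ]), array([-0.3,  0.1,  0.4]))
0.88 False (array([-69.1, -68.3, 216. ]), array([ 0.8,  0.8, -0.1]))
0.75 False (array([-66.3, -62. , 216. ]), array([0.5, 0.3, 0.1]))
0.62 False (array([-62.7, -56.3, 216. ]), array([ 0.2,  0.4, -1.3]))
0.5 False (array([-58.4, -51. , 216. ]), array([-1.3, -0.7, -1. ]))
0.38 False (array([-53.4, -46.2, 216. ]), array([ 0.2, -0.3, -0.4]))
0.25 False (array([-47.9, -42.1, 216. ]), array([-0.7, -0.5,  0.1]))
0.12 False (array([-42. , -38.8, 216. ]), array([-0.4,  0.4,  0.5]))Traceback (most recent call last):
  File "<stdin>", line 11, in <module>
  File "<stdin>", line 8, in <lambda>
  File "<stdin>", line 8, in <lambda>
plant.IKError: the arm cannot follow that straight line within its joint ranges
```

Run:
```python
from ins import *
print(robot.observe()["q"].round(1),robot.observe()["time"],robot.observe()["tcp_rot"])
im=[robot.grab_frame(n) for n in("scene","side")]
g=lambda im,x,y,w,h:cv2.resize(im[y:y+h,x:x+w],(400,480),interpolation=cv2.INTER_CUBIC)
cv2.imwrite("pics/m5.png",np.hstack([g(im[0],250,150,100,120),g(im[1],280,170,110,132)]))
```

```text
[ -5.7  -2.  -11.7  80.3  -0.  174.2] 30.7833 [1.79990161e+02 5.07706204e-03 1.31637411e-01]
```

View pics/m5.png

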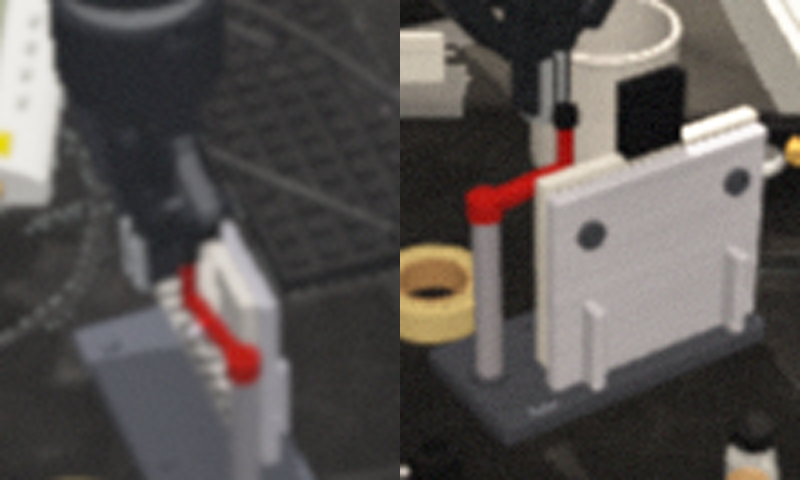

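The catch is nearly closed: the knob touches the fingers at side crop (565,115) and the plate still hangs. J6 is at its limit, so I'll push the last part at fixed orientation until it reaches the stop.

Run:
```python
from ins import *
import ins; ins.dy=0
h=robot.line_to(W(-.029,.216,-.036),vel=.015,guard=6); print(h,*L())
robot.pause(.3)
robot.line_to(W(-.060,.216,-.045),vel=.08); robot.line_to(W(-.070,.32,-.045),vel=.15); robot.pause(.3)
im=[robot.grab_frame(n) for n in("scene","side")]; print(robot.observe()["time"])
cv2.imwrite("pics/s6.png",im[0]);cv2.imwrite("pics/d6.png",im[1])
g=lambda im,x,y,w,h:cv2.resize(im[y:y+h,x:x+w],(400,480),interpolation=cv2.INTER_CUBIC)
cv2.imwrite("pics/m6.png",np.hstack([g(im[0],260,170,80,96),g(im[1],280,170,110,132)]))
t=0
for t in(0,.15,.3): print(t,[proj(robot.get_calibration(n),W(-.018-.052*np.sin(t),.158,-.088+.052*np.cos(t))).round(1) for n in("scene","side")])
```

```text
True [-34.4 -37.1 215.3] [-0.4  0.8  0.8] [-0.01  0.19  0.  ]
33.5167
0 [array([[299.4, 209. ]]), array([[326.3, 200.9]])]
0.15 [array([[295.7, 210.3]]), array([[323.7, 199.2]])]
0.3 [array([[292.2, 212. ]]), array([[320.6, 197.7]])]
```

View pics/m6.png

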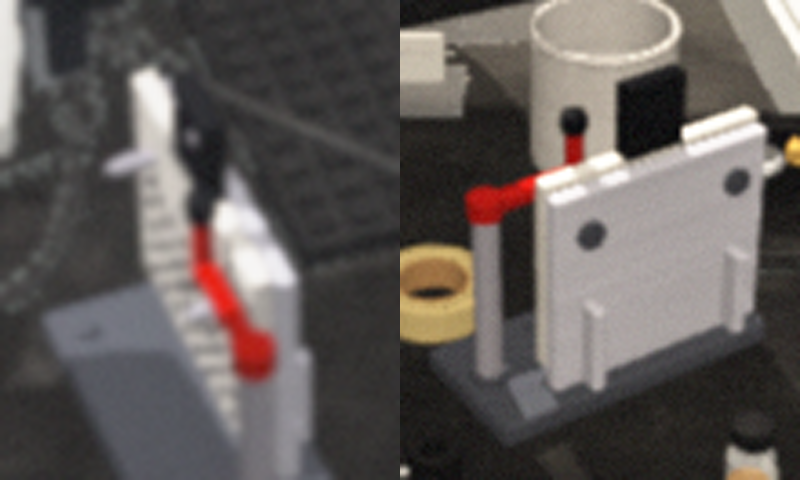

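The knob is at scene (300,210) and side (327.5,201), which matches the closed angle of 0. Both pegs come through the plate, so I'm handing in.

```bash
python3 -c "
from plant import robot
print(robot.job_done())"
```

```text
the job is handed in; nothing more can be done
None
```

I hung the plate on both pegs and let it go, swung the red catch fully closed across its front, and handed the job in at about 34 s; the final pictures agree, but no verdict came back.

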